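# Pull out the board tray of the test box past its unmarked lock

### The job

On the electronics bench, pull the board tray of the flat aluminium test box fully out to its stop, by its black handle, and let go. The little steel lock lever on top of the box is unmarked, and in either position it may or may not be holding the tray: try the tray, and if it does not come, throw the lever over to its other side and pull again.

Things in the scene. Friction and masses are not known exactly. Their poses are not given: they have to be found in the camera images.
- testbox: Flat bare aluminium box fixed to the bench, 180 (x) x 160 (y) x 50 mm high. Origin: middle of its underside. z up; its tray pulls out along its -x, roughly towards the robot; y is left. In the middle of its top is the lever's 62 mm slot along y, with an 8 mm high stop block at each end (31 to 38 mm from the middle).
- tray_handle (a point): Middle of the tray's handle, axes as the box: a black upright bar 90 mm wide (y), 12 mm thick (x), 28 mm tall, its top 62 mm above the bench. A gap of 32 mm separates it from the tray's front panel, bridged by two 10 mm round stems at y +-38 mm, 40 mm above the bench. Tray in, it lies 135 mm from the box's origin along -x. Pinch it from above across x.
- tray (a joint): How far the tray is pulled out, m: 0 fully in (at the start), 0.060 at its stop. It slides along the box's x with about 2 N of friction plus 8 N per m/s of drag and stays where it is left. When the lock holds it, it gives only about 5 mm and stops dead.
- lever_tip (a point): Middle of the 19 mm steel ball on the 9 mm thick lock lever, 43 mm above its pivot in the middle of the box's top (z 50 mm). It swings along the box's y only and lies 0.65 rad to either side (ball at y +-26, z 84 mm). Top-heavy: a push under 1 N past upright makes it fall over and stay. On one side it holds the tray, on the other it frees it; which is which varies and cannot be seen.

How it is judged (in metres and radians):
At the end, for the whole second after the job is handed in: The tray is pulled out to its stop (60 mm) or within 10 mm of it, and is at rest. The lever may lie on either side (value of joint tray above 0.05 m and velocity of joint tray between -0.01 and 0.01 m/s); the robot touches nothing.
It also fails if it takes over 51 s, if anything falls off the work surface, if the arm or the gripper's body presses on something with over 40 N, if the wrist force passes 120 N, or if a joint passes its speed limit or range.

### The arm

A 6-joint arm with a two-finger parallel gripper is mounted at the origin on the work surface. World frame = base frame: x ahead of the robot, y to its left, z up, the work surface at z = 0. Lengths are in mm, angles in rad, forces in N, time in s.
With the tool pointing down it reaches from about 275 to 750 mm from the base axis. Payload 10.2 kg.
Tool frame: the origin (TCP) lies on the front face of the gripper's body, between the roots of the fingers; the fingertips stand 73 mm ahead of it and the grasp point (between the pads) lies 54 mm ahead of it; z points along the fingers, y is the line along which they close (so a half turn about z gives the same grasp; the last joint's range is limited). The gripper opens to 85 mm and grips with 20 to 120 N. Pads are 22 mm wide; open, the fingers measure 114 mm over their backs; the gripper's body (76 mm by 85 mm) begins 54 mm behind the grasp point. The pads swing forward as they close: fully open they stand 13 mm farther back than shut.
Start: joints at [0.887, 0.313, 1.498, -0, 1.331, -0.223], TCP at [233.462, 470.241, 303.894] pointing down, gripper open.
Joint ranges: [-2.94, 2.94], [-0.97, 2.17], [0.19, 2.56], [-1.23, 4.37], [0.02, 3.11], [-2.88, 2.88]. Speed limits (rad/s): [2.39, 2.39, 3.01, 3.14, 3.14, 3.14].

### API

Orientations are given as a unit quaternion [w, x, y, z].
In Python, from rig import * gives the robot as it stands.
- The arm moves only by the tool step_arm, never from a script. Its argument "plan" is a list of rows, each an object with "offset": the shift along the tool's x, y, z in cm, a list of three; "rot": the turn, a rotation vector about the tool's x, y, z in degrees, a list of three; "gripper": the finger opening in cm, from 0 to 8.54. In form: [{"offset": [x, y, z], "rot": [wx, wy, wz], "gripper": gripper}, ...]. A call has 1 to 12 rows; each row is the pose to reach, as a shift and turn from the pose commanded when the call began, along the tool's axes at that moment; what a row does not reach only later rows make up. A row lasts 1/10 s, in which the tool goes at most 50 mm and 8.59 degrees, less where a joint would pass 70% of its speed; a pose out of reach is approached as far as the arm can. A call with a gripper value outside its range is refused whole. The fingers move at their own pace and stop on an object; "squeeze" is the grip in N (left out, the last holds). Time passes only in rows, so rows that repeat a pose let the fingers close. It gives the time, the measured TCP pose, the force, the opening and the grip force at its end, in the units of the state.
- sense(): the state, without advancing time (a new reading comes with each control period).
- capture(name): name is "scene" or "top" or "wrist"; returns a dict with "color" (480x640x3 uint8, red, green, blue), "depth" (480x640 float32, mm along the optical axis (not along the pixel's ray), 0 where there is no reading), "vertical_fov" (degrees; the focal length in pixels is half the picture's height over the tangent of half this angle, whatever the lens; pixels are square), "cx", "cy" (the principal point, pixels), "rvec" (rotation vector, rad) and "tvec" (3), from world to camera coordinates, as OpenCV has them; the wrist camera has in their place "mount" (4x4, takes a point from camera to tool coordinates, whose origin is the TCP and whose axes are the flange's). Camera axes: x right, y down, z forward; pixel columns grow to the right and rows downward; lengths in mm; the calibration is good to about 2 mm. A picture is of the moment at which its call begins: read the wrist's pose just before it.
- finish_job(): hands the job in; it is judged then, once.
The state is a dict: "time_s": time; "joints": joint angles; "dq": joint speeds; "tau": joint torques, N m; "eef_pos": TCP position; "ee_rot": TCP orientation; "force": force on the tool from outside, world axes, zero at the start; "wrist_torque": the same for the moment, N m; "grip_width": opening from 0.0 (shut) to 1.0 (fully open); "grip_force": force on a finger pad.
Only numpy, scipy, OpenCV 4.12 (cv2) and the standard library are available. Lean on these libraries where they do the work, as an engineer would, in place of code of your own. Each camera call takes 0.05 s, during which the arm holds its last target. There are 200 camera calls.

## Working session

There is one attempt and no reset: what is moved stays moved. The work goes in short steps, Python scripts to look and compute and a tool call to move; the robot and the scene stay as the last step left them, time stands still between calls to the robot, and variables do not carry over. Pictures are saved under pics/ and viewed, at most 10 in all, crops included, and the job is handed in when it is done.

Besides the shell and the picture viewer there is one more tool, called after "Request:" as name([rows], argument=value, ...), one row to a line, values as JSON. step_arm: Moves the arm, as the interface text tells. Its arguments: {"type":"object","properties":{"plan":{"type":"array"},"squeeze":{"type":"number"}},"required":["plan"]}

```bash
mkdir -p pics; cat > h.py <<'E'
from rig import *
import numpy as np, cv2
from scipy.spatial.transform import Rotation as R
def f(c): return 240/np.tan(np.radians(c["vertical_fov"])/2)
def cloud(c):
    d=c["depth"]; v,u=np.mgrid[:480,:640]; k=f(c)
    P=np.stack([(u-c["cx"])*d/k,(v-c["cy"])*d/k,d],-1)
    Rm=R.from_rotvec(np.ravel(c["rvec"])).as_matrix()
    P=(P-np.ravel(c["tvec"]))@Rm
    P[d==0]=np.nan
    return P
def tool():
    s=sense(); w,x,y,z=s["ee_rot"]; return np.array(s["eef_pos"]),R.from_quat([x,y,z,w])
E
python3 - <<'E'
from h import *
s=sense(); print(s)
for n in("top","scene"):
    c=capture(n); np.savez(f"pics/{n}.npz",**c); cv2.imwrite(f"pics/{n}1.png",c["color"][...,::-1])
    P=cloud(c); print(n,f(c),c["cx"],c["cy"])
    z=P[...,2]
    m=(z>44)&(z<54); print(m.sum(),np.nanmedian(P[m],0))
    if n=="top":
        pts=P[m][:,:2].astype(np.float32); print(cv2.minAreaRect(pts))
E
```

```text
{'time_s': 0.0, 'joints': array([ 8.86594692e-01,  3.13472957e-01,  1.49844272e+00, -1.10127564e-05,
        1.33097264e+00, -2.23412478e-01]), 'dq': array([ 0.00041196, -0.00027015, -0.00057405,  0.00060186, -0.00141707,
        0.00078455]), 'tau': array([ 9.51558832e-04, -4.12261248e+01, -2.59750021e+01, -1.04971639e-04,
        3.97918149e-03, -1.04037696e-05]), 'eef_pos': array([233.35855538, 470.1068491 , 303.32113662]), 'ee_rot': array([-2.79197283e-04,  2.28360368e-01,  9.73576459e-01, -5.84607124e-04]), 'force': array([-1.15674599,  0.37282625,  0.07566163]), 'wrist_torque': array([0.06544595, 0.0532608 , 0.01404348]), 'grip_force': 0.0, 'grip_width': 1.0035101744255819}
top 536.7184657097671 312.66920332628104 244.80597289404312
22347 [ 659.0176439  -103.91915079   50.81923921]
((660.4876708984375, 22.492340087890625), (821.11083984375, 277.2237854003906), 84.66474914550781)
scene 597.568899595626 326.7760987552821 231.1946842360851
32778 [ 673.60006977 -107.44008192   50.53854024]
```

View pics/top1.png

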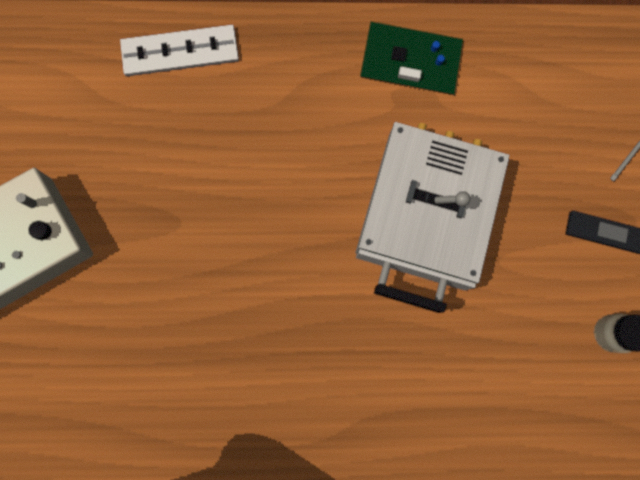

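View pics/scene1.png

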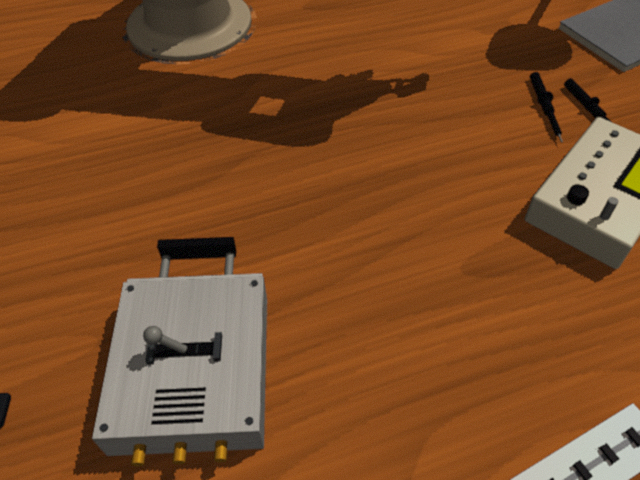

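The top view shows the box at right. Its handle runs from (377,290) to (443,306), the slot centre is near (437,198), and the lever ball at (463,199) lies on the box's -y side. The scene view agrees with this.

```bash
python3 - <<'E'
from h import *
P=cloud(dict(np.load("pics/top.npz")))
A=P[110:320,345:520].reshape(-1,3); z=A[:,2]
t=A[(z>47)&(z<53)]; r=cv2.minAreaRect(t[:,:2].astype(np.float32)); print(r,len(t))
H=P[280:315,370:450].reshape(-1,3); h=H[(H[:,2]>57)&(H[:,2]<66)]; rh=cv2.minAreaRect(h[:,:2].astype(np.float32)); print("handle",rh,len(h),np.median(h[:,2]))
b=A[z>84]; print("ball",b.mean(0),b.max(0))
for uv in((401,129),(502,158),(474,272),(369,241)): print(P[uv[1],uv[0]])
p,q=tool(); print(p,q.as_matrix().round(3))
E
```

```text
((656.9030151367188, -127.6264419555664), (160.62899780273438, 231.56622314453125), 72.97250366210938) 14871
handle ((552.1767578125, -94.956787109375), (89.46551513671875, 12.383477210998535), 72.9168472290039) 711 62.894062415782535
ball [ 672.24552409 -157.82124219   91.46729931] [ 682.02313063 -149.93799235   97.63831515]
[777.88485098 -92.74499099  53.60816393]
[ 738.04530911 -227.55165124   51.58176249]
[ 584.5745948  -179.97490464   52.10562338]
[625.59065015 -45.70347995  52.09401079]
[233.3770553  470.12108379 303.41792098] [[-0.896  0.445 -0.001]
 [ 0.445  0.896 -0.001]
 [ 0.    -0.001 -1.   ]]
```

Request:
step_arm([
  {"offset":[-53.7,-36.4,8],"rot":[0,0,80.6],"gripper":2.8},
  {"offset":[-53.7,-36.4,8],"rot":[0,0,80.6],"gripper":2.8},
  {"offset":[-53.7,-36.4,8],"rot":[0,0,80.6],"gripper":2.8},
  {"offset":[-53.7,-36.4,8],"rot":[0,0,80.6],"gripper":2.8},
  {"offset":[-53.7,-36.4,8],"rot":[0,0,80.6],"gripper":2.8},
  {"offset":[-53.7,-36.4,8],"rot":[0,0,80.6],"gripper":2.8},
  {"offset":[-53.7,-36.4,8],"rot":[0,0,80.6],"gripper":2.8},
  {"offset":[-53.7,-36.4,8],"rot":[0,0,80.6],"gripper":2.8},
  {"offset":[-53.7,-36.4,8],"rot":[0,0,80.6],"gripper":2.8},
  {"offset":[-53.7,-36.4,8],"rot":[0,0,80.6],"gripper":2.8},
  {"offset":[-53.7,-36.4,8],"rot":[0,0,80.6],"gripper":2.8},
  {"offset":[-53.7,-36.4,8],"rot":[0,0,80.6],"gripper":2.8},
])

```text
time_s: 1.3
eef_pos: [527.0, -50.2, 230.0]
ee_rot: [-0.0, 0.804, 0.595, -0.0]
force: [0.1, 1.5, -0.2]
grip_width: 0.324
grip_force: 0.0
```

```bash
cat >> h.py <<'E'
bx=np.array([.956,-.2925,0]);by=np.array([.2925,.956,0]);H=np.array([552.2,-95,0])
def rep(target):
    p,q=tool(); M=q.as_matrix(); G=np.stack([by,bx,[0,0,-1]],1)
    if np.linalg.det(G)<0: G[:,0]*=-1
    print("p",p.round(1),"M",M.round(3).tolist()); print("off cm",(q.inv().apply(np.array(target)-p)/10).round(2),"rot",np.degrees((q.inv()*R.from_matrix(G)).as_rotvec()).round(2))
    d=p-H; print("box-frame rel handle",d@bx,d@by); s=sense(); print("F",s["force"].round(1),s["grip_force"],s["grip_width"]*85.4,s["time_s"])
E
sleep 1; python3 -c "
from h import *
rep([552.2,-95,204])"
```

```text
p [527.  -50.2 230. ] M [[0.293, 0.956, -0.0], [0.956, -0.293, 0.0], [0.0, -0.0, -1.0]]
off cm [-3.54  3.73  2.6 ] rot [-0.02 -0.01 -0.01]
box-frame rel handle -37.22278803695525 35.40298333848118
F [ 0.1  1.5 -0.2] 0.0 27.634722313626785 1.3
```

Request:
step_arm([
  {"offset":[-3.5,3.7,3],"rot":[0,0,0],"gripper":2.8},
  {"offset":[-3.5,3.7,3],"rot":[0,0,0],"gripper":2.8},
  {"offset":[-3.5,3.7,3],"rot":[0,0,0],"gripper":2.8},
  {"offset":[-3.5,3.7,3],"rot":[0,0,0],"gripper":2.8},
])

```text
time_s: 1.7
eef_pos: [551.3, -91.6, 200.8]
ee_rot: [-0.0, 0.804, 0.595, 0.0]
force: [-0.1, -0.1, -0.4]
grip_width: 0.327
grip_force: 0.0
```

```bash
python3 - <<'E'
from h import *
rep([552.2,-95,104])
p,q=tool(); c=capture("wrist"); cv2.imwrite("pics/w1.png",c["color"][...,::-1])
d=c["depth"]; v,u=np.mgrid[:480,:640]; k=f(c)
C=np.stack([(u-c["cx"])*d/k,(v-c["cy"])*d/k,d],-1); m=c["mount"]
W=q.apply((C@m[:3,:3].T+m[:3,3]).reshape(-1,3))+p
h=W[(d.ravel()>0)&(W[:,2]>57)&(W[:,2]<66)&(np.hypot(*(W[:,:2]-H[:2]).T)<60)]
print(len(h)); 
if len(h): print(cv2.minAreaRect(h[:,:2].astype(np.float32)),np.median(h[:,2]))
E
```

```text
p [551.3 -91.6 200.8] M [[0.292, 0.957, -0.0], [0.957, -0.292, 0.0], [0.0, -0.0, -1.0]]
off cm [-0.3   0.19  9.68] rot [-0.01 -0.01  0.05]
box-frame rel handle -1.882288833704982 2.9954978956110194
F [-0.1 -0.1 -0.4] 0.0 27.957561196895185 1.7
2398
((552.4346313476562, -93.16111755371094), (89.5390625, 11.994775772094727), 72.75918579101562) 61.5076539697105
```

View pics/w1.png

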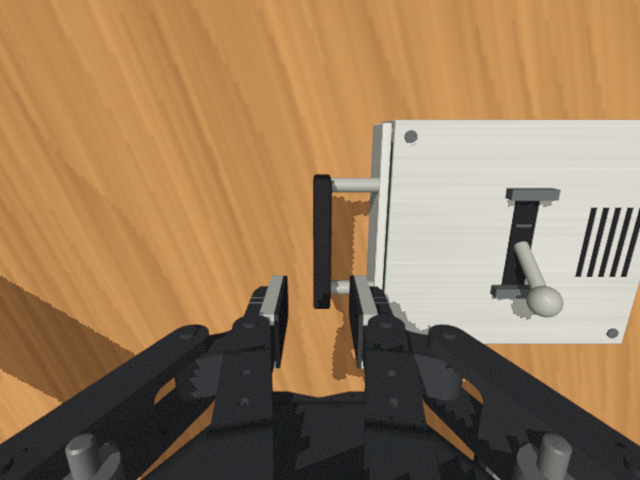

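The wrist view shows the fingertips at (275,280) and (360,280) straddling the black bar at x≈322. The inner finger is over the gap between bar and panel, so I descend and close.

Request:
step_arm([
  {"offset":[-0.1,0.15,3],"rot":[0,0,0],"gripper":2.8},
  {"offset":[-0.1,0.15,6],"rot":[0,0,0],"gripper":2.8},
  {"offset":[-0.1,0.15,8],"rot":[0,0,0],"gripper":2.8},
  {"offset":[-0.1,0.15,9.6],"rot":[0,0,0],"gripper":2.8},
  {"offset":[-0.1,0.15,9.6],"rot":[0,0,0],"gripper":2.8},
  {"offset":[-0.1,0.15,9.6],"rot":[0,0,0],"gripper":0.8},
  {"offset":[-0.1,0.15,9.6],"rot":[0,0,0],"gripper":0.8},
  {"offset":[-0.1,0.15,9.6],"rot":[0,0,0],"gripper":0.8},
  {"offset":[-0.1,0.15,9.6],"rot":[0,0,0],"gripper":0.8},
  {"offset":[-0.1,0.15,9.6],"rot":[0,0,0],"gripper":0.8},
], squeeze=50)

```text
time_s: 2.75
eef_pos: [553.1, -93.4, 105.9]
ee_rot: [0.0, 0.804, 0.595, 0.001]
force: [-0.9, 5.0, 8.0]
grip_width: 0.129
grip_force: 50.6
```

Request:
step_arm([
  {"offset":[0,-0.2,0],"rot":[0,0,0],"gripper":0.8},
  {"offset":[0,-0.4,0],"rot":[0,0,0],"gripper":0.8},
  {"offset":[0,-0.6,0],"rot":[0,0,0],"gripper":0.8},
  {"offset":[0,-0.8,0],"rot":[0,0,0],"gripper":0.8},
  {"offset":[0,-0.9,0],"rot":[0,0,0],"gripper":0.8},
  {"offset":[0,-0.9,0],"rot":[0,0,0],"gripper":0.8},
])

```text
time_s: 3.35
eef_pos: [544.9, -90.9, 105.9]
ee_rot: [0.001, 0.804, 0.595, 0.001]
force: [2.3, 4.6, 4.1]
grip_width: 0.128
grip_force: 50.2
```

```bash
python3 -c "
from h import *
rep([552.2,-95,104])"
```

```text
p [544.9 -90.9 105.9] M [[0.292, 0.956, 0.003], [0.956, -0.292, -0.0], [0.001, 0.003, -1.0]]
off cm [-0.18  0.82  0.19] rot [ 0.18 -0.04  0.01]
box-frame rel handle -8.189684806320875 1.7712473950181482
F [2.3 4.6 4.1] 50.22725164890289 10.900601594358376 3.35
```

It moved 8.6 mm at low force, more than a locked tray's 5 mm. I pull on cautiously.

Request:
step_arm([
  {"offset":[0,-0.3,0],"rot":[0,0,0],"gripper":0.8},
  {"offset":[0,-0.6,0],"rot":[0,0,0],"gripper":0.8},
  {"offset":[0,-0.9,0],"rot":[0,0,0],"gripper":0.8},
  {"offset":[0,-1.2,0],"rot":[0,0,0],"gripper":0.8},
])

```text
time_s: 3.75
eef_pos: [533.5, -87.4, 105.9]
ee_rot: [0.001, 0.804, 0.595, 0.001]
force: [3.7, 4.7, 3.7]
grip_width: 0.132
grip_force: 50.1
```

```bash
python3 - <<'E'
from h import *
rep([552.2,-95,104])
c=capture("top"); cv2.imwrite("pics/t2.png",cv2.resize(c["color"][110:330,340:530,::-1],None,fx=2.5,fy=2.5))
E
```

```text
p [533.5 -87.4 105.9] M [[0.292, 0.956, 0.004], [0.956, -0.292, -0.0], [0.001, 0.004, -1.0]]
off cm [-0.18  2.    0.2 ] rot [ 0.22 -0.04  0.01]
box-frame rel handle -20.04989916326003 1.797985193376653
F [3.7 4.7 3.7] 50.12744128704071 11.285726515135842 3.75
```

View pics/t2.png

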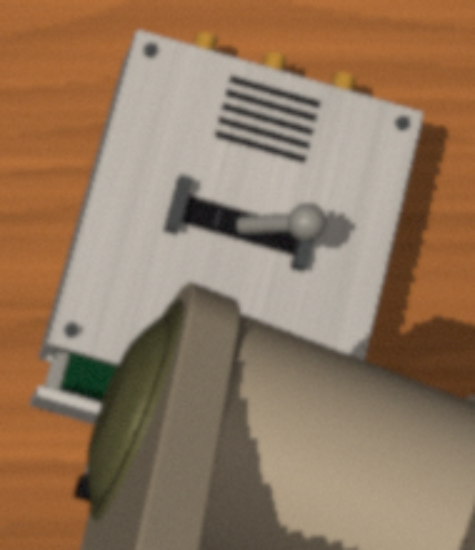

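The tray is coming: its green board shows at (90,375) and the panel stands away from the box. The lever is untouched at (305,220). I pull the remaining 40 mm.

Request:
step_arm([
  {"offset":[0,-0.4,0],"rot":[0,0,0],"gripper":0.8},
  {"offset":[0,-0.9,0],"rot":[0,0,0],"gripper":0.8},
  {"offset":[0,-1.4,0],"rot":[0,0,0],"gripper":0.8},
  {"offset":[0,-1.9,0],"rot":[0,0,0],"gripper":0.8},
  {"offset":[0,-2.4,0],"rot":[0,0,0],"gripper":0.8},
  {"offset":[0,-2.9,0],"rot":[0,0,0],"gripper":0.8},
  {"offset":[0,-3.3,0],"rot":[0,0,0],"gripper":0.8},
  {"offset":[0,-3.6,0],"rot":[0,0,0],"gripper":0.8},
  {"offset":[0,-3.8,0],"rot":[0,0,0],"gripper":0.8},
  {"offset":[0,-3.9,0],"rot":[0,0,0],"gripper":0.8},
  {"offset":[0,-4.0,0],"rot":[0,0,0],"gripper":0.8},
  {"offset":[0,-4.0,0],"rot":[0,0,0],"gripper":0.8},
])

```text
time_s: 5.0
eef_pos: [495.6, -75.8, 105.9]
ee_rot: [0.002, 0.804, 0.595, 0.002]
force: [4.0, 5.5, 4.3]
grip_width: 0.131
grip_force: 50.3
```

Request:
step_arm([
  {"offset":[0,-0.1,0],"rot":[0,0,0],"gripper":0.8},
  {"offset":[0,-0.2,0],"rot":[0,0,0],"gripper":0.8},
  {"offset":[0,-0.2,0],"rot":[0,0,0],"gripper":0.8},
])

```text
time_s: 5.3
eef_pos: [495.2, -75.7, 106.0]
ee_rot: [0.004, 0.804, 0.595, 0.003]
force: [16.7, 4.1, -5.6]
grip_width: 0.129
grip_force: 49.2
```

The force rose and the motion stopped, so the tray is at its stop. I release and rise.

Request:
step_arm([
  {"offset":[0,0.2,0],"rot":[0,0,0],"gripper":0.8},
  {"offset":[0,0.2,0],"rot":[0,0,0],"gripper":2.8},
  {"offset":[0,0.2,0],"rot":[0,0,0],"gripper":2.8},
  {"offset":[0,0.2,0],"rot":[0,0,0],"gripper":2.8},
  {"offset":[0,0.2,0],"rot":[0,0,0],"gripper":2.8},
  {"offset":[0,0.2,-2],"rot":[0,0,0],"gripper":2.8},
  {"offset":[0,0.2,-5],"rot":[0,0,0],"gripper":2.8},
  {"offset":[0,0.2,-9],"rot":[0,0,0],"gripper":2.8},
  {"offset":[0,0.2,-12],"rot":[0,0,0],"gripper":2.8},
  {"offset":[0,0.2,-12],"rot":[0,0,0],"gripper":2.8},
  {"offset":[0,0.2,-12],"rot":[0,0,0],"gripper":2.8},
])

```text
time_s: 6.4
eef_pos: [494.2, -76.1, 224.4]
ee_rot: [0.0, 0.804, 0.595, 0.0]
force: [-0.2, 0.5, -0.8]
grip_width: 0.327
grip_force: 0.0
```

```bash
python3 - <<'E'
from h import *
rep([552.2,-95,104])
c=capture("wrist"); cv2.imwrite("pics/w2.png",c["color"][...,::-1])
P=cloud(capture("scene")).reshape(-1,3)
h=P[(P[:,2]>58)&(P[:,2]<66)&(abs((P-H)@by)<60)&((P-H)@bx<-20)&((P-H)@bx>-90)]
print(len(h),np.median((h-H)@bx))
E
```

```text
p [494.2 -76.1 224.4] M [[0.292, 0.956, 0.0], [0.956, -0.292, -0.0], [-0.0, 0.0, -1.0]]
off cm [-0.11  6.09 12.05] rot [0.03 0.01 0.01]
box-frame rel handle -60.9607812445698 1.1330915322412523
F [-0.2  0.5 -0.8] 0.0 27.947590089962045 6.4
653 -55.784749933533476
```

View pics/w2.png

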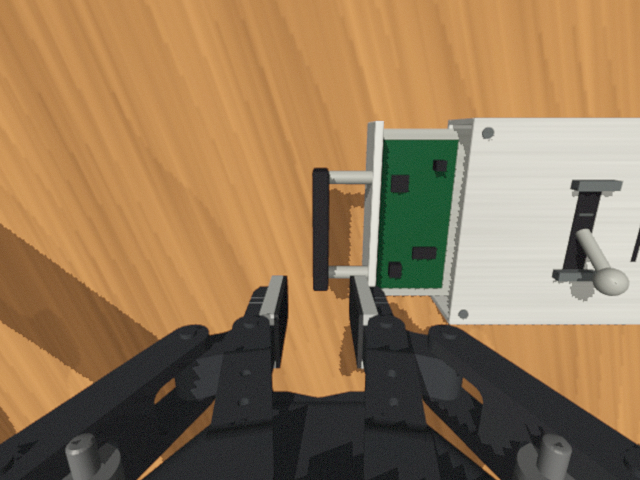

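The wrist view shows the tray fully out, with the green board exposed at x 380–460. The bar at x≈321 sits where it did relative to the gripper before, so it travelled about 59 mm. The fingers are clear above it.

```bash
python3 -c "
from rig import *
print(finish_job())"
```

```text
the job is handed in; nothing more can be done
None
```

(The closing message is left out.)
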